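Switch off and unplug the charger

ROBOT

A 7-joint arm with a two-finger parallel gripper is mounted at the origin on the work surface. World frame = base frame: x ahead of the robot, y to its left, z up, the work surface at z = 0. Lengths are in m, angles in rad, forces in N, time in s.
With the tool pointing down it reaches from about 0.4 to 0.85 m from the base axis. Payload 4.5 kg.
Tool frame: the origin (TCP) lies midway between the tips of the shut fingers; the grasp point (between the pads) lies 19 mm behind it; z points along the fingers, y is the line along which they close (so a half turn about z gives the same grasp; the last joint's range is limited). The gripper opens to 88 mm and grips with 3 to 60 N. Pads are 18 mm wide; open, the fingers measure 123 mm over their backs; the gripper's body (75 mm by 187 mm) begins 45 mm behind the grasp point.
Start: joints at [1.286, 0.689, -0.195, 1.565, 0.157, 0.902, -0.215], TCP at [0.196, -0.594, 0.201] pointing down, gripper open.
Joint ranges: [-3.01, 3.01], [-0.46, 2.08], [-1.47, 1.51], [0.13, 2.56], [-1, 4.14], [0.04, 2.09], [-2.66, 2.66]. Speed limits (rad/s): [2.57, 2.57, 3.14, 3.14, 3.14, 3.14, 3.14].

INTERFACE

Orientations are given as a unit quaternion [x, y, z, w].
In Python, from plant import r gives the robot as it stands. The module is installed in compiled form; this text tells all that it offers.
- The arm moves only by the tool step_arm, never from a script. Its argument "series" is a list of rows, each a list of 7 numbers: the shift along the world's x, y, z in mm, then the turn, a rotation vector about the world's x, y, z in rad, then the closure, from 0 (fully open) to 1 (shut). A call has 1 to 20 rows; each row shifts and turns the commanded pose from where the row before left it; what a row does not reach is not made up. A row lasts 1/10 s, in which the tool goes at most 50 mm and 8.59 degrees, less where a joint would pass 70% of its speed; a pose out of reach is approached as far as the arm can. A call is refused whole if a number of a shift passes 50 or a number of a turn 0.15, either way. A call with a gripper value outside its range is refused whole. The fingers move at their own pace and stop on an object; "force" is the grip in N (left out, the last holds). Time passes only in rows, so rows that do not move let the fingers close. It gives the time, the measured TCP pose, the force, the opening and the grip force at its end, in the units of the state.
- r.get_state(): the state, without advancing time (a new reading comes with each control period).
- r.snapshot(name): name is "scene" or "top" or "wrist"; returns (picture, depth): 400x640x3 uint8, blue, green, red; 400x640 float32, m along the optical axis (not along the pixel's ray), 0 where there is no reading.
- r.get_calibration(name): a dict with "intrinsics" (3x3 intrinsics, pixels), "pose" (4x4, takes a point from camera to world coordinates). Camera axes: x right, y up, looking along -z (the intrinsics and any distortion apply to the point x, -y, -z); pixel columns grow to the right and rows downward; lengths in m; the calibration is good to about 2 mm. A picture is of the moment at which its call begins: read the wrist's pose just before it. get_calibration takes no time and is no camera call; for the wrist camera it gives the pose at the moment of the call.
- r.finish_job(): hands the job in; it is judged then, once.
The state is a dict: "clock": time; "q": joint angles; "qd": joint speeds; "joint_torque": joint torques, N m; "tool_pos": TCP position; "eef_rot": TCP orientation; "contact_force": force on the tool from outside, world axes, zero at the start; "moment": the same for the moment, N m; "opening": opening from 0.0 (shut) to 1.0 (fully open); "finger_force": force on a finger pad.
Only numpy, scipy, OpenCV 4.12 (cv2) and the standard library are available. Lean on these libraries where they do the work, as an engineer would, in place of code of your own. Each camera call takes 0.05 s, during which the arm holds its last target. There are 200 camera calls.

TASK

Turn the timer dial on the white socket block back until its pointer is at the zero mark, and only then pull the tall charger straight up out of its socket against the spring catch. Stand it gently upright on the floor of the empty bay of the wooden desk tray, without dropping it, and let go. Leave the low night light plugged in, the dial at zero and everything else on the desk where it is.

Things in the scene. Friction and masses are not known exactly. Their poses are not given: they have to be found in the camera images.
- power_block: White timer socket block fixed to the desk: 110 mm (x) by 300 mm (y, -155 to +145 mm) by 60 mm high. Origin on the desk under it, z up. On top along y: the dial (y +85 mm) and two sockets (y -15 and -105 mm), the charger in one and the night light in the other. A socket is a well 40 mm (x) by 50 mm (y), its floor 30 mm above the desk.
- dial_axis (a point): The dial's upright turning axis at its underside, 62 mm above the desk; axes parallel to the block's. The dial: a flat black bezel 72 mm across, 8 mm thick, with an upright grip bar across its middle, 64 mm long, 14 mm wide, from 8 to 44 mm above this point. A white line on the bar's top and a white tab at the rim mark the pointer end.
- timer_dial (a joint): Dial angle in rad: 0 with the pointer at the zero mark (the bar then lies along the block's x, pointer to -x); grows clockwise seen from above. Starts between 0.6 and 1.3: turn it counter-clockwise to zero. It can be overshot (stops at -0.6 and 2.2) and stays where it is left; turning takes about 0.06 N m.
- charger: Tall black charger, 130 to 250 g: body 44 mm (x) by 60 mm (y) by 62 mm high, two steel ports on top; under it a plug foot 36 mm (x) by 44 mm (y) by 32 mm. Origin: centre of the foot's flat underside, z up; the body spans 32 to 94 mm above it. Plugged in, its axes are parallel to the block's and its origin is 30 mm, its top 124 mm, above the desk.
- zero_mark (a point): The zero mark: the one long thick black mark (13 x 6 mm) of the dial's scale, on the block's top on the -x side of the dial, 43 mm from the dial's axis. The pointer end must point at it.
- charger_grip (a point): Centre of the charger's body, 63 mm above its origin, 93 mm above the desk when plugged in; the 44 mm width along x is free on both sides. Two sprung rollers in the socket hold the foot: 10 to 15 N straight up pulls it past them within the first 8 mm, and the foot clears the block after 30 mm of lift.
- night_light: Low plug-in night light with the same plug foot in the other socket: black body 44 x 60 x 20 mm with a low round white lens, its top 92 mm above the desk when plugged in. Origin: centre of the foot's underside, 30 mm above the desk. Stays plugged in.
- tray: Open wooden desk tray, 230 mm (x) by 125 mm (y) by 28 mm high, walls 5 mm, a divider across its middle (25 mm high) making two bays. Origin: centre of its underside. Heavy enough to stay put (fixed).
- empty_bay (a point): Centre of the floor of the tray's empty bay (the -x one, nearer the robot; the other holds the roll of tape), 5 mm above the desk. Bay inside: 108 mm (x) by 115 mm (y). Axes parallel to the tray's.
- mug: white ceramic mug with a handle, 76 mm wide, 90 mm high, stands between robot and socket block. Origin: centre of its underside. Not to be disturbed.
- flask: steel vacuum flask with black cap, 66 mm wide, 185 mm high, stands beyond the block. Origin: centre of its underside. Not to be disturbed.
- tea_tin: round green tea tin, 72 mm wide, 110 mm high. Origin: centre of its underside. Not to be disturbed.
- stapler: black stapler, 140 x 36 x 50 mm. Origin: centre of its underside. Not to be disturbed.
- tea_cup: small white cup without handle, 68 mm wide, 50 mm high. Origin: centre of its underside. Not to be disturbed.
- tape: roll of clear tape lying in the far bay of the tray, 84 mm wide, 22 mm high. Origin: centre of its underside. Not to be disturbed.

How it is judged:
On the way, in this order (a step that is already met when the one before it is completed fails the run):
1. the dial is turned to zero with the charger still plugged in (value of joint timer_dial between -0.1 and 0.1 rad and z of charger in the frame of power_block below 0.038 m), for 0.2 s.
2. the charger is pulled clear of its socket, the dial still at zero (value of joint timer_dial between -0.1 and 0.1 rad and z of charger in the frame of power_block above 0.065 m), for 0.1 s.
At the end, for the whole second after the job is handed in: The dial is within 0.1 rad of zero; the charger stands upright (within 0.1 rad) and at rest with its foot on the floor of the empty bay (underside within 6 mm of it), released; the night light is still down in its socket (value of joint timer_dial between -0.1 and 0.1 rad and z of night_light in the frame of power_block below 0.036 m and x of charger in the frame of empty_bay between -0.05 and 0.05 m and y of charger in the frame of empty_bay between -0.055 and 0.055 m and z of charger in the frame of empty_bay between -0.004 and 0.006 m and angle between charger's own z axis and vertical below 0.1 rad and linear speed of charger below 0.02 m/s); the robot touches nothing.
It fails at once if the night light lifted out of its socket or shifted by more than 10 mm (distance of night_light from where it was at the start of the episode above 0.01 m).
It fails at once if the charger let go in the air (nothing holding it, its foot more than 20 mm above the tray floor, outside the block) (contact force between charger and anything else below 0.02 N and z of charger in the frame of empty_bay above 0.02 m and z of charger in the frame of power_block above 0.065 m).
It fails at once if a bystander moved by more than 40 mm (distance of any of mug, flask, tea_tin, stapler, tea_cup, tape from where it was at the start of the episode above 0.04 m).
It also fails if it takes over 51 s, if anything falls off the work surface, if the arm or the gripper's body presses on something with over 40 N, if the wrist force passes 120 N, or if a joint passes its speed limit or range.

## Working session

There is one attempt and no reset: what is moved stays moved. The work goes in short steps, Python scripts to look and compute and a tool call to move; the robot and the scene stay as the last step left them, time stands still between calls to the robot, and variables do not carry over. Pictures are saved under pics/ and viewed, at most 10 in all, crops included, and the job is handed in when it is done.

Besides the shell and the picture viewer there is one more tool, called as name(argument=value, ...), one argument or row to a line, values as JSON. step_arm: Moves the arm, as the interface text tells. Its arguments: {"type":"object","properties":{"series":{"type":"array"},"force":{"type":"number"}},"required":["series"]}

```bash
mkdir -p pics
python3 - <<'E'
from plant import r
import cv2,numpy as np,pickle
s=r.get_state();print({k:np.round(v,3) for k,v in s.items()})
D={}
for n in("scene","top"):
    c=r.get_calibration(n);p,d=r.snapshot(n);D[n]=(p,d,c);cv2.imwrite(f"pics/{n}0.png",p);print(n,c,(d>0).mean())
pickle.dump(D,open("d0.pkl","wb"))
E
```

```text
{'clock': np.float64(0.0), 'q': array([ 1.286,  0.69 , -0.194,  1.566,  0.157,  0.902, -0.215]), 'qd': array([ 0.   , -0.001,  0.001,  0.001,  0.001, -0.001, -0.001]), 'joint_torque': array([-0.0000e+00, -5.2756e+01, -1.2660e+00, -1.5343e+01, -5.3000e-02,
        6.0000e-03,  0.0000e+00]), 'tool_pos': array([ 0.196, -0.593,  0.2  ]), 'eef_rot': array([ 0.987,  0.159, -0.   , -0.001]), 'contact_force': array([ 0.209,  0.119, -0.595]), 'moment': array([ 0.041,  0.044, -0.044]), 'finger_force': np.float64(0.0), 'opening': np.float64(0.998)}
scene {'intrinsics': array([[432.89485599,   0.        , 321.72662161],
       [  0.        , 432.89485599, 196.69410998],
       [  0.        ,   0.        ,   1.        ]]), 'pose': array([[-0.13080548, -0.63893641,  0.75805685,  1.44132798],
       [ 0.99119409, -0.10016725,  0.08660712,  0.13577948],
       [ 0.02059603,  0.76271016,  0.64641242,  0.89973608],
       [ 0.        ,  0.        ,  0.        ,  1.        ]])} 0.99596484375
top {'intrinsics': array([[406.44579905,   0.        , 321.74449721],
       [  0.        , 406.44579905, 198.49646022],
       [  0.        ,   0.        ,   1.        ]]), 'pose': array([[-0.05062194,  0.97457203, -0.21828142,  0.28139159],
       [-0.99870868, -0.0484592 ,  0.01525367,  0.02236775],
       [ 0.00428805,  0.21877172,  0.97576665,  1.12996826],
       [ 0.        ,  0.        ,  0.        ,  1.        ]])} 0.99596484375
```

View pics/scene0.png

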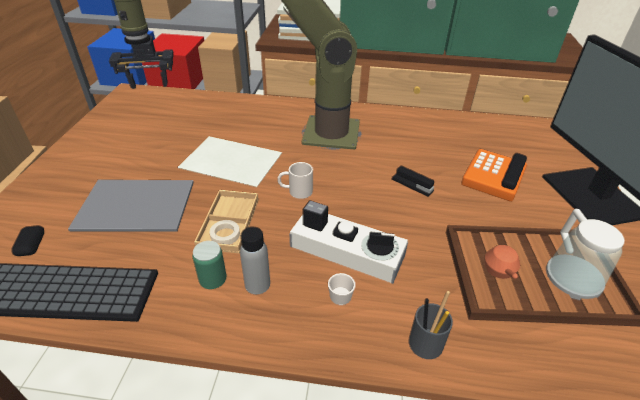

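View pics/top0.png

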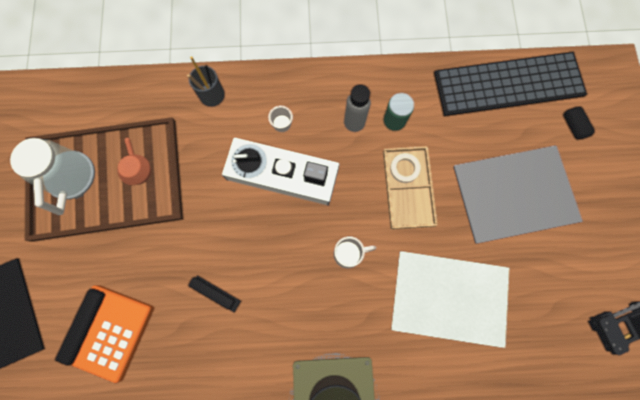

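The scene view shows the block at (348,243): charger at (315,215) standing at the tray end, the night light in the middle and the dial at (380,243). In the top view the charger is at (316,172), the night light at (283,166), the dial at (247,160) with its pointer tip near (235,156), and the empty bay at about (411,208). The mug is at (350,252) and the flask at (357,108).

```bash
cat > h.py <<'E'
import numpy as np,cv2
def cast(c,uv,z):
    K=c["intrinsics"];T=c["pose"];uv=np.atleast_2d(uv).astype(float)
    d=np.c_[(uv[:,0]-K[0,2])/K[0,0],-(uv[:,1]-K[1,2])/K[1,1],-np.ones(len(uv))]@T[:3,:3].T
    return T[:3,3]+d*((z-T[2,3])/d[:,2])[:,None]
def cloud(c,d):
    K=c["intrinsics"];T=c["pose"];v,u=np.mgrid[:d.shape[0],:d.shape[1]]
    P=np.stack([(u-K[0,2])/K[0,0]*d,-(v-K[1,2])/K[1,1]*d,-d],-1)
    return P@T[:3,:3].T+T[:3,3]
def proj(c,p):
    T=c["pose"];q=(np.atleast_2d(p)-T[:3,3])@T[:3,:3];K=c["intrinsics"]
    return np.c_[K[0,0]*q[:,0]/-q[:,2]+K[0,2],-K[1,1]*q[:,1]/-q[:,2]+K[1,2]]
E
python3 - <<'E'
from h import *;import pickle
D=pickle.load(open("d0.pkl","rb"))
for n,roi in(("top",(215,130,345,210)),("scene",(280,195,415,280))):
    p,d,c=D[n];P=cloud(c,d);x0,y0,x1,y1=roi
    m=np.zeros(d.shape,bool);m[y0:y1,x0:x1]=True
    for lo,hi,t in((.05,.07,"block"),(.112,.135,"charger top"),(.095,.111,"bar")):
        k=m&(P[...,2]>lo)&(P[...,2]<hi)
        if t=="charger top":
            k=k&((np.mgrid[:400,:640][1]>295) if n=="top" else (np.mgrid[:400,:640][1]<335))
        q=P[k];print(n,t,len(q),q.mean(0).round(4) if len(q) else "")
        if len(q)>5:
            R=cv2.minAreaRect((q[:,:2]*1000).astype(np.float32));print(np.round(R[0],1),np.round(R[1],1),round(R[2],1))
p,d,c=D["top"];P=cloud(c,d)
hsv=cv2.cvtColor(p,cv2.COLOR_BGR2HSV)
print(hsv[208,411],hsv[208,370],P[208,411],P[208,370],P[252,350],P[108,358])
m=np.zeros(d.shape,bool);m[140:235,375:445]=1
k=m&(P[...,2]>.016)&(P[...,2]<.04)
q=P[k];R=cv2.minAreaRect((q[:,:2]*1000).astype(np.float32));print("tray",len(q),R)
for nm,uv in dict(mug=(349,252),tin=(399,110),flask=(358,95)).items(): print(nm,P[uv[1],uv[0]].round(3))
E
```

```text
top block 3106 [0.607  0.1204 0.0603]
[611.1 115.5] [303.4 112.5] 73.0
top charger top 390 [0.5795 0.0203 0.1234]
[580.8  20.5] [60.7 43.7] 72.0
top bar 188 [0.6191 0.1604 0.104 ]
[604.9 112. ] [249.2  32.9] 71.6
scene block 2378 [0.6333 0.1237 0.0612]
[653.6 101.4] [303.5 209.9] 72.7
scene charger top 320 [0.5855 0.0204 0.1239]
[580.9  19.6] [61.1 47.3] 74.4
scene bar 304 [0.6207 0.1279 0.1034]
[611.2 109.9] [250.5  41.8] 72.1
[ 18  92 224] [ 12 139 171] [ 0.49380086 -0.24656002  0.00104213] [ 0.50031511 -0.1309413  -0.00272316] [ 0.37823542 -0.06532768  0.0052445 ] [ 0.73745207 -0.09952443  0.14886083]
tray 1145 ((552.5269165039062, -242.28431701660156), (231.46463012695312, 126.66466522216797), 1.0311992168426514)
mug [ 0.378 -0.063  0.006]
tin [ 0.743 -0.214  0.113]
flask [ 0.756 -0.097  0.186]
```

Run:
```python
from h import *;import pickle
D=pickle.load(open("d0.pkl","rb"))
a=np.array([637.5,201.5])/1000
for n in("top","scene"):
    p,d,c=D[n];P=cloud(c,d)
    k=(np.hypot(*(np.moveaxis(P[...,:2],-1,0)-a[:,None,None]))<.045)&(P[...,2]>.099)&(P[...,2]<.112)
    q=P[k];R=cv2.minAreaRect((q[:,:2]*1000).astype(np.float32));print(n,len(q),q.mean(0).round(4),R)
    w=k&(p.min(-1)>150);print("white line",P[w].mean(0).round(4),w.sum())
```

```text
top 132 [0.6361 0.2016 0.1051] ((637.06005859375, 201.90325927734375), (15.061676979064941, 61.62776565551758), 0.51985102891922)
white line [0.6378 0.2173 0.1058] 46
scene 141 [0.6379 0.2012 0.1063] ((635.9850463867188, 201.4735107421875), (16.218791961669922, 64.30549621582031), 2.398719072341919)
white line [0.6344 0.2133 0.1087] 27
```

step_arm(
  series=[
    [20, 40, 15, 0, 0, 0.14, 0],
    [22, 42, 15, 0, 0, 0.14, 0],
    [22, 42, 15, 0, 0, 0.14, 0],
    [22, 42, 15, 0, 0, 0.14, 0],
    [22, 42, 15, 0, 0, 0.14, 0],
    [22, 42, 10, 0, 0, 0.14, 0],
    [22, 42, 5, 0, 0, 0.14, 0],
    [22, 42, 0, 0, 0, 0.14, 0],
    [22, 42, 0, 0, 0, 0.14, 0],
    [22, 42, 0, 0, 0, 0, 0],
    [22, 42, 0, 0, 0, 0, 0],
    [22, 42, 0, 0, 0, 0, 0],
    [22, 42, 0, 0, 0, 0, 0],
    [22, 42, 0, 0, 0, 0, 0],
    [22, 42, 0, 0, 0, 0, 0],
  ],
)

```text
clock: 1.6
tool_pos: [0.5243, 0.036, 0.2904]
eef_rot: [0.704, 0.71, -0.0, -0.0]
contact_force: [1.1, 0.6, -0.2]
opening: 1.002
finger_force: 0.0
```

step_arm(
  series=[
    [28, 41, 0, 0, 0, 0.015, 0],
    [28, 41, 0, 0, 0, 0, 0],
    [28, 41, 0, 0, 0, 0, 0],
    [28, 41, 0, 0, 0, 0, 0],
    [0, 0, -20, 0, 0, 0, 0],
    [0, 0, 0, 0, 0, 0, 0],
    [0, 0, 0, 0, 0, 0, 0],
  ],
)

```text
clock: 2.3
tool_pos: [0.6354, 0.1971, 0.27]
eef_rot: [0.699, 0.715, -0.001, -0.0]
contact_force: [1.0, -1.3, 0.6]
opening: 0.998
finger_force: 0.0
```

```bash
cat > look.py <<'E'
from plant import r
from h import *;import pickle,sys
n,f=sys.argv[1:3]
c=r.get_calibration(n);p,d=r.snapshot(n);cv2.imwrite(f"pics/{f}.png",p);pickle.dump((p,d,c),open(f+".pkl","wb"))
s=r.get_state();print(s["tool_pos"].round(4),"psi",np.degrees(2*np.arctan2(s["eef_rot"][1],s["eef_rot"][0])).round(2),s["q"].round(2))
print(c["pose"].round(3).tolist())
E
python3 look.py wrist w1
python3 - <<'E'
from h import *;import pickle
p,d,c=pickle.load(open("w1.pkl","rb"));P=cloud(c,d)
a=np.array([.6375,.2015])
k=(np.hypot(*(np.moveaxis(P[...,:2],-1,0)-a[:,None,None]))<.045)&(P[...,2]>.099)&(P[...,2]<.112)
q=P[k];R=cv2.minAreaRect((q[:,:2]*1000).astype(np.float32));print(len(q),R)
k=(P[...,2]>.118)&(P[...,2]<.130)&(abs(P[...,1]-.02)<.05)
q=P[k];R=cv2.minAreaRect((q[:,:2]*1000).astype(np.float32));print(len(q),R)
k=(P[...,2]>.056)&(P[...,2]<.063)
q=P[k];R=cv2.minAreaRect((q[:,:2]*1000).astype(np.float32));print(len(q),R)
E
```

```text
[0.6358 0.1969 0.271 ] psi 91.23 [-0.09  0.73 -0.57  1.32  0.39  1.2  -0.67]
[[1.0, -0.022, -0.004, 0.633], [0.022, 0.955, 0.297, 0.274], [-0.003, -0.297, 0.955, 0.456], [0.0, 0.0, 0.0, 1.0]]
758 ((634.2015380859375, 201.61538696289062), (13.862213134765625, 62.839046478271484), 0.9530606865882874)
521 ((583.3306884765625, 43.26441955566406), (47.30742263793945, 20.727088928222656), 0.05506931245326996)
10119 ((707.9022827148438, 150.07070922851562), (486.85821533203125, 289.51934814453125), 74.12842559814453)
```

View pics/w1.png

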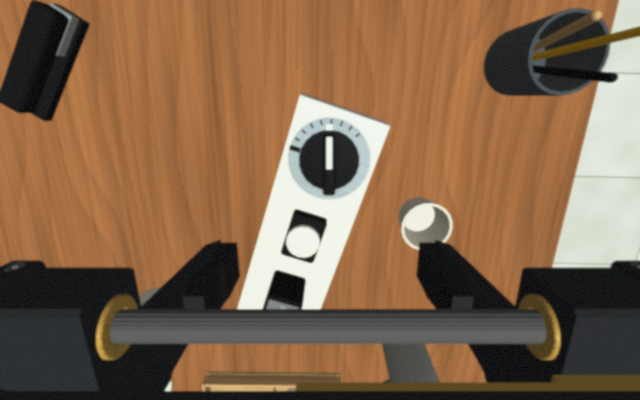

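The wrist view shows the bar upright at (329,160), its pointer end at the top (329,135), and the zero mark to its left at (295,149). The bar is free to grip, and θ is about 1.25 rad.

step_arm(
  series=[
    [0, 4.5, -30, 0, 0, 0, 0.5],
    [0, 0, -40, 0, 0, 0, 0.5],
    [0, 0, -40, 0, 0, 0, 0.5],
    [0, 0, -40, 0, 0, 0, 0.5],
    [0, 0, -25, 0, 0, 0, 0.5],
    [0, 0, -14, 0, 0, 0, 0.5],
    [0, 0, 0, 0, 0, 0, 0.5],
    [0, 0, 0, 0, 0, 0, 1],
    [0, 0, 0, 0, 0, 0, 1],
    [0, 0, 0, 0, 0, 0, 1],
    [0, 0, 0, 0, 0, 0, 1],
    [0, 0, 0, 0, 0, 0, 1],
  ],
  force=15,
)

```text
clock: 3.55
tool_pos: [0.6362, 0.2031, 0.0823]
eef_rot: [0.699, 0.715, 0.0, 0.0]
contact_force: [-0.2, 0.2, -0.2]
opening: 0.071
finger_force: 0.0
```

step_arm(
  series=[
    [0, 0, 0, 0, 0, 0, 1],
    [0, 0, 0, 0, 0, 0, 1],
    [0, 0, 0, 0, 0, 0, 1],
  ],
)

```text
clock: 3.85
tool_pos: [0.6359, 0.203, 0.0817]
eef_rot: [0.699, 0.715, -0.0, 0.0]
contact_force: [-0.5, -0.3, 0.4]
opening: 0.003
finger_force: 0.0
```

```bash
python3 look.py scene s1; python3 -c "
import cv2
p=cv2.imread('pics/s1.png')[150:300,280:480];cv2.imwrite('pics/s1c.png',cv2.resize(p,None,fx=4,fy=4))"
```

```text
[0.6359 0.203  0.0817] psi 91.32 [-0.13  0.92 -0.49  1.51  0.53  0.84 -0.79]
[[-0.131, -0.639, 0.758, 1.441], [0.991, -0.1, 0.087, 0.136], [0.021, 0.763, 0.646, 0.9], [0.0, 0.0, 0.0, 1.0]]
```

View pics/s1c.png

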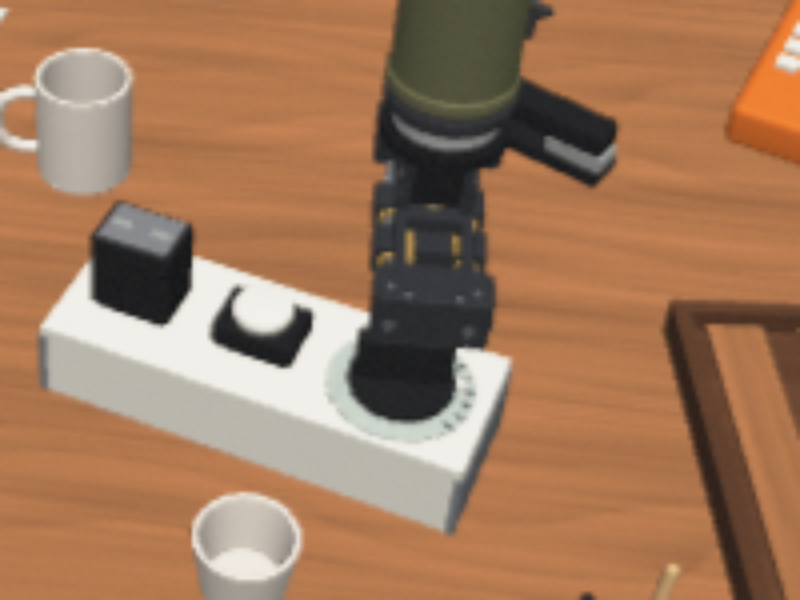

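The scene crop shows the dial's bar at (405,350) with the shut gripper (405,300) apparently not straddling it. I'll check this with depth.

```bash
python3 look.py top t1
python3 - <<'E'
from h import *;import pickle
a=np.array([.636,.2015])
for f in("s1","t1"):
    p,d,c=pickle.load(open(f+".pkl","rb"));P=cloud(c,d)
    k=(np.hypot(*(np.moveaxis(P[...,:2],-1,0)-a[:,None,None]))<.07)&(P[...,2]>.075)
    q=P[k]
    print(f)
    for lo in np.arange(.08,.24,.012):
        s=q[(q[:,2]>=lo)&(q[:,2]<lo+.012)]
        if len(s):print(round(lo,3),len(s),(1000*s.min(0)).round(0)[:2],(1000*s.max(0)).round(0)[:2],(1000*np.median(s,0)).round(0))
E
python3 -c "
import cv2
p=cv2.imread('pics/t1.png')[110:210,200:350];cv2.imwrite('pics/t1c.png',cv2.resize(p,None,fx=5,fy=5))"
```

```text
[0.6359 0.203  0.0817] psi 91.32 [-0.13  0.92 -0.49  1.51  0.53  0.84 -0.79]
[[-0.051, 0.975, -0.218, 0.281], [-0.999, -0.048, 0.015, 0.022], [0.004, 0.219, 0.976, 1.13], [0.0, 0.0, 0.0, 1.0]]
s1
0.08 78 [633. 169.] [645. 231.] [642. 201.  85.]
0.092 87 [638. 170.] [645. 233.] [641. 199.  98.]
0.104 39 [630. 169.] [643. 231.] [641. 188. 107.]
0.188 24 [625. 169.] [670. 237.] [664. 186. 198.]
0.2 247 [578. 169.] [673. 238.] [654. 198. 209.]
0.212 54 [598. 175.] [684. 235.] [659. 197. 219.]
0.224 238 [620. 178.] [705. 230.] [659. 203. 229.]
0.236 95 [617. 181.] [657. 226.] [646. 200. 241.]
t1
0.08 15 [629. 212.] [632. 233.] [630. 221.  88.]
0.092 8 [630. 213.] [631. 229.] [630. 222.  99.]
0.188 14 [583. 177.] [606. 237.] [596. 179. 199.]
0.2 34 [581. 177.] [615. 235.] [604. 181. 205.]
0.212 40 [569. 180.] [613. 222.] [590. 208. 222.]
0.224 179 [567. 175.] [610. 229.] [590. 201. 227.]
0.236 34 [596. 182.] [605. 221.] [597. 198. 243.]
```

View pics/t1c.png

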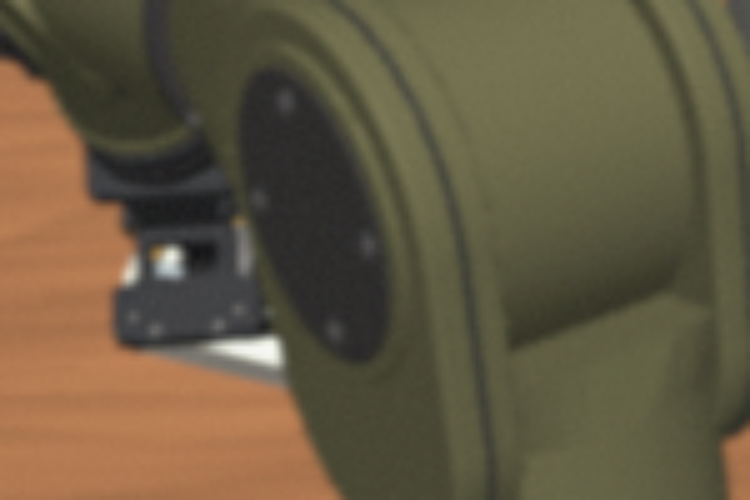

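```bash
python3 - <<'E'
from h import *;import pickle
p,d,c=pickle.load(open("w1.pkl","rb"));P=cloud(c,d)
t=np.array([.6358,.1969,.271])
for off in([-.044,0,0],[.044,0,0],[-.044,0,.019],[0,0,0]):print(off,proj(c,t+off).round(0))
for uv in((225,250),(228,245),(232,270),(430,250),(425,246),(425,270),(200,290),(110,330),(330,325)):print(uv,(P[uv[1],uv[0]]-t).round(4),d[uv[1],uv[0]].round(3))
for f in("s1","t1"):
    p,d,c=pickle.load(open(f+".pkl","rb"));P=cloud(c,d)
    a=np.array([.636,.203,.0817])
    print(f,[(h,proj(c,a+[0,0,h]).round(0).tolist()) for h in(0,.03,.06,.1)])
    for h in(0,.03,.045,.06,.08,.1):
        u,v=proj(c,a+[0.01,0,h])[0].round().astype(int);print(h,u,v,(P[v,u]).round(3),p[v,u])
E
python3 look.py wrist w2
```

```text
[-0.044, 0, 0] [[258. 227.]]
[0.044, 0, 0] [[403. 231.]]
[-0.044, 0, 0.019] [[251. 241.]]
[0, 0, 0] [[331. 229.]]
(225, 250) [-0.0491  0.008   0.0471] 0.152
(228, 245) [-0.049   0.0083  0.0424] 0.156
(232, 270) [-0.0457 -0.0008  0.0498] 0.152
(430, 250) [0.0454 0.0099 0.0465] 0.152
(425, 246) [0.044  0.0102 0.0429] 0.155
(425, 270) [0.0421 0.0029 0.0526] 0.148
(200, 290) [-0.0481  0.0085  0.0806] 0.12
(110, 330) [-0.0526  0.0235  0.1208] 0.077
(330, 325) [-0.0014  0.0256  0.12  ] 0.077
s1 [(0, [[381.0, 241.0]]), (0.03, [[382.0, 233.0]]), (0.06, [[384.0, 225.0]]), (0.1, [[385.0, 213.0]])]
0 381 244 [1.441 0.136 0.9  ] [30 28 29]
0.03 382 236 [0.642 0.203 0.107] [39 35 34]
0.045 383 231 [0.72  0.197 0.2  ] [44 43 42]
0.06 383 227 [0.729 0.195 0.221] [47 45 43]
0.08 384 221 [0.717 0.196 0.229] [62 56 56]
0.1 385 216 [0.697 0.198 0.226] [57 53 52]
t1 [(0, [[247.0, 159.0]]), (0.03, [[245.0, 155.0]]), (0.06, [[242.0, 151.0]]), (0.1, [[239.0, 146.0]])]
0 247 155 [0.605 0.181 0.201] [ 90 105 113]
0.03 245 151 [0.605 0.181 0.229] [51 49 50]
0.045 244 150 [0.605 0.182 0.238] [51 49 50]
0.06 242 148 [0.598 0.181 0.268] [45 45 44]
0.08 241 145 [0.603 0.182 0.274] [69 67 67]
0.1 239 142 [0.608 0.185 0.282] [35 35 35]
[0.6359 0.203  0.0817] psi 91.32 [-0.13  0.92 -0.49  1.51  0.53  0.84 -0.79]
[[1.0, -0.022, -0.006, 0.633], [0.023, 0.955, 0.295, 0.279], [-0.001, -0.295, 0.955, 0.268], [0.0, 0.0, 0.0, 1.0]]
```

View pics/w2.png

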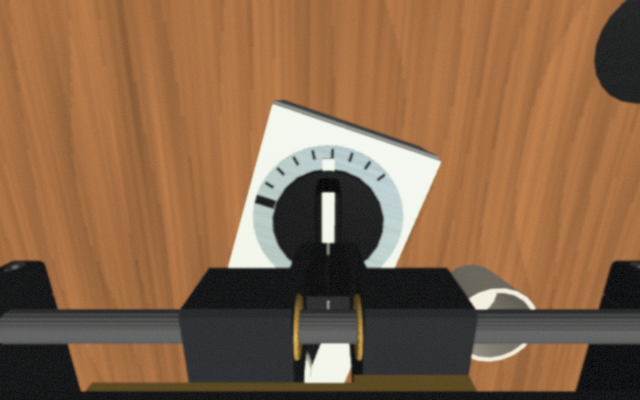

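The wrist view shows the shut fingers at (328,255) above the bar, with the bar's top at (328,215) passing under them. The tips therefore sit higher than the reported TCP. I'll measure by how much.

Run:
```python
from h import *;import pickle
p,d,c=pickle.load(open("w2.pkl","rb"));P=cloud(c,d)
t=np.array([.6359,.203,.0817])
print("proj TCP",proj(c,t),"+42",proj(c,t+[0,0,.042]))
for uv in((328,215),(328,235),(310,255),(345,255),(308,247),(310,243),(345,246),(312,262),(345,262),(300,290),(250,290)):print(uv,P[uv[1],uv[0]].round(4),(P[uv[1],uv[0]]-t).round(4))
```

```text
proj TCP [[329.93903097 228.12691323]] +42 [[330.41609535 261.08350792]]
(328, 215) [0.6343 0.2211 0.1082] [-0.0016  0.0181  0.0265]
(328, 235) [0.6346 0.2103 0.109 ] [-0.0013  0.0073  0.0273]
(310, 255) [0.6266 0.2129 0.1372] [-0.0093  0.0099  0.0555]
(345, 255) [0.6419 0.2137 0.1381] [0.006  0.0107 0.0564]
(308, 247) [0.6254 0.2134 0.1303] [-0.0105  0.0104  0.0486]
(310, 243) [0.626  0.213  0.1251] [-0.0099  0.01    0.0434]
(345, 246) [0.6424 0.2133 0.1283] [0.0065 0.0103 0.0466]
(312, 262) [0.6277 0.2115 0.1409] [-0.0082  0.0085  0.0592]
(345, 262) [0.6417 0.2123 0.1419] [0.0058 0.0093 0.0602]
(300, 290) [0.6246 0.2135 0.1656] [-0.0113  0.0105  0.0839]
(250, 290) [0.6162 0.2367 0.202 ] [-0.0197  0.0337  0.1203]
```

The fingertips are about 42 mm above the reported TCP, so I'll shift all heights by that. Next I'll open a little, go down 40 mm and close on the bar.

step_arm(
  series=[
    [-1, -1, 0, 0, 0, 0, 0.5],
    [0, 0, 0, 0, 0, 0, 0.5],
    [0, 0, 0, 0, 0, 0, 0.5],
    [0, 0, 0, 0, 0, 0, 0.5],
    [0, 0, 0, 0, 0, 0, 0.5],
    [0, 0, -10, 0, 0, 0, 0.5],
    [0, 0, -10, 0, 0, 0, 0.5],
    [0, 0, -10, 0, 0, 0, 0.5],
    [0, 0, -6, 0, 0, 0, 0.5],
    [0, 0, 0, 0, 0, 0, 0.5],
  ],
)

```text
clock: 5.0
tool_pos: [0.6339, 0.2015, 0.0441]
eef_rot: [0.699, 0.715, -0.001, -0.0]
contact_force: [0.2, -0.3, -0.2]
opening: 0.499
finger_force: 0.0
```

step_arm(
  series=[
    [0.5, 0, 0, 0, 0, 0, 1],
    [0, 0, 0, 0, 0, 0, 1],
    [0, 0, 0, 0, 0, 0, 1],
    [0, 0, 0, 0, 0, 0, 1],
    [0, 0, 0, 0, 0, 0, 1],
    [0, 0, 0, 0, 0, 0, 1],
    [0, 0, 0, 0, 0, 0, 1],
  ],
  force=15,
)

```text
clock: 5.7
tool_pos: [0.636, 0.2021, 0.0461]
eef_rot: [0.699, 0.715, 0.001, 0.0]
contact_force: [0.5, -0.1, 0.9]
opening: 0.158
finger_force: 15.0
```

step_arm(
  series=[
    [0, 0, 0, 0, 0, 0.125, 1],
    [0, 0, 0, 0, 0, 0.125, 1],
    [0, 0, 0, 0, 0, 0.125, 1],
    [0, 0, 0, 0, 0, 0.125, 1],
    [0, 0, 0, 0, 0, 0.125, 1],
    [0, 0, 0, 0, 0, 0.125, 1],
    [0, 0, 0, 0, 0, 0.125, 1],
    [0, 0, 0, 0, 0, 0.125, 1],
    [0, 0, 0, 0, 0, 0.125, 1],
    [0, 0, 0, 0, 0, 0.125, 1],
    [0, 0, 0, 0, 0, 0, 1],
    [0, 0, 0, 0, 0, 0, 1],
  ],
)

```text
clock: 6.9
tool_pos: [0.635, 0.2013, 0.0461]
eef_rot: [0.148, 0.989, -0.001, -0.0]
contact_force: [-2.1, -2.2, 4.6]
opening: 0.155
finger_force: 15.0
```

```bash
python3 look.py wrist w3|head -1;python3 -c "
from plant import r
s=r.get_state();print(s['contact_force'],s['moment'])"
```

```text
[0.6349 0.2013 0.0461] psi 162.93 [-0.    1.04 -0.76  1.52  0.84  0.93  0.23]
[-1.37876488 -1.5710471   4.44283209] [-0.3398125   0.26373281  0.05902006]
```

step_arm(
  series=[
    [0, 0, 0, 0, 0, 0, 0.6],
    [0, 0, 0, 0, 0, 0, 0.6],
    [0, 0, 0, 0, 0, 0, 0.6],
    [0, 0, 5, 0, 0, 0, 0.6],
    [0, 0, 20, 0, 0, 0, 0.6],
    [0, 0, 40, 0, 0, 0, 0],
    [0, 0, 40, 0, 0, 0, 0],
    [0, 0, 30, 0, 0, 0, 0],
    [0, 0, 0, 0, 0, 0, 0],
  ],
)

```text
clock: 7.85
tool_pos: [0.6379, 0.2047, 0.1878]
eef_rot: [0.148, 0.989, 0.004, 0.004]
contact_force: [-0.3, -0.4, 0.2]
opening: 0.74
finger_force: 0.0
```

```bash
python3 look.py wrist w4|head -1
python3 - <<'E'
from h import *;import pickle
p,d,c=pickle.load(open("w4.pkl","rb"));P=cloud(c,d)
a=np.array([.6355,.2015])
rad=np.hypot(*(np.moveaxis(P[...,:2],-1,0)-a[:,None,None]))
k=(rad<.04)&(P[...,2]>.099)&(P[...,2]<.113)
q=P[k];print(len(q),cv2.minAreaRect((q[:,:2]*1000).astype(np.float32)))
w=(k&(p.min(-1)>150));w=P[w];print("line",w.mean(0),np.degrees(np.arctan2(*(w.mean(0)[:2]-q.mean(0)[:2])[::-1])))
k=(rad<.049)&(rad>.038)&(P[...,2]<.07)&(p.max(-1)<70)
n,l,s,ce=cv2.connectedComponentsWithStats(k.astype(np.uint8))
for i in range(1,n):
    if s[i,4]>20:
        m=cast(c,ce[i],.061)[0];print(s[i],m,np.degrees(np.arctan2(m[1]-a[1],m[0]-a[0])))
E
```

```text
[0.6368 0.2034 0.1848] psi 162.94 [ 0.03  0.88 -0.86  1.43  0.7   1.15  0.34]
1181 ((633.5126953125, 200.9739227294922), (14.001805305480957, 63.44797897338867), 73.11726379394531)
line [0.61971001 0.20511379 0.1085948 ] 162.73857895972523
```

View pics/w4.png

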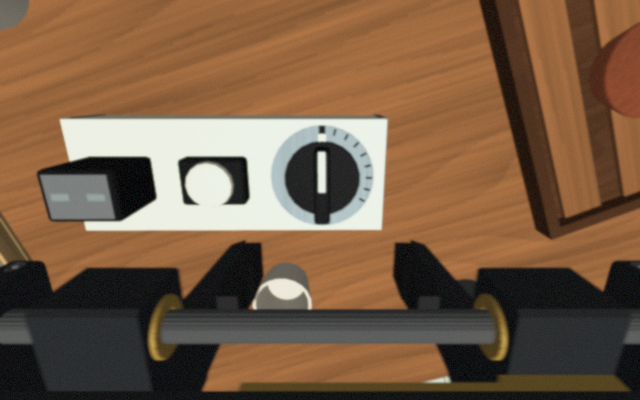

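The pointer line at (322,160) now points at the zero mark at (322,130), so the dial is at zero. Next is the charger.

step_arm(
  series=[
    [-4.6, -15.3, 0, 0, 0, -0.131, 0],
    [-4.6, -15.3, 0, 0, 0, -0.131, 0],
    [-4.6, -15.3, 0, 0, 0, -0.131, 0],
    [-4.6, -15.3, 0, 0, 0, -0.131, 0],
    [-4.6, -15.3, 0, 0, 0, -0.131, 0],
    [-4.6, -15.3, 0, 0, 0, -0.131, 0],
    [-4.6, -15.3, 0, 0, 0, -0.131, 0],
    [-4.6, -15.3, 0, 0, 0, -0.131, 0],
    [-4.6, -15.3, 0, 0, 0, -0.131, 0],
    [-4.6, -15.3, 0, 0, 0, -0.131, 0],
    [-4.6, -15.3, 0, 0, 0, -0.131, 0],
    [-4.6, -15.3, 0, 0, 0, -0.131, 0],
    [0, 0, 0, 0, 0, 0, 0],
    [0, 0, 0, 0, 0, 0, 0],
  ],
)

```text
clock: 9.3
tool_pos: [0.58, 0.0188, 0.1806]
eef_rot: [0.804, 0.595, -0.0, -0.0]
contact_force: [0.9, 0.9, -0.1]
opening: 0.997
finger_force: 0.0
```

```bash
python3 look.py wrist w5|head -1
python3 - <<'E'
from h import *;import pickle
p,d,c=pickle.load(open("w5.pkl","rb"));P=cloud(c,d)
k=(P[...,2]>.117)&(P[...,2]<.132)&(np.hypot(P[...,0]-.5815,P[...,1]-.02)<.05)
q=P[k];print(len(q),q.mean(0),cv2.minAreaRect((q[:,:2]*1000).astype(np.float32)))
E
```

```text
[0.5802 0.0196 0.1806] psi 73.09 [ 0.17  0.69 -0.48  1.72  0.41  0.84 -0.79]
4205 [0.57922357 0.02182704 0.12585941] ((578.6521606445312, 19.943532943725586), (59.27412414550781, 43.95091247558594), 73.03131866455078)
```

step_arm(
  series=[
    [0, 0, -30, 0, 0, 0, 0],
    [0, 0, -40, 0, 0, 0, 0],
    [0, 0, -40, 0, 0, 0, 0],
    [0, 0, -25, 0, 0, 0, 0],
    [0, 0, -11, 0, 0, 0, 0],
    [0, 0, 0, 0, 0, 0, 0],
    [0, 0, 0, 0, 0, 0, 1],
    [0, 0, 0, 0, 0, 0, 1],
    [0, 0, 0, 0, 0, 0, 1],
    [0, 0, 0, 0, 0, 0, 1],
    [0, 0, 0, 0, 0, 0, 1],
    [0, 0, 0, 0, 0, 0, 1],
  ],
  force=45,
)

```text
clock: 10.55
tool_pos: [0.5803, 0.0183, 0.035]
eef_rot: [0.805, 0.594, 0.0, 0.0]
contact_force: [-0.2, -0.3, 1.8]
opening: 0.497
finger_force: 45.0
```

Gripped at 44 mm with 45 N. Now I'll pull slowly straight up.

step_arm(
  series=[
    [0, 0, 3, 0, 0, 0, 1],
    [0, 0, 3, 0, 0, 0, 1],
    [0, 0, 3, 0, 0, 0, 1],
    [0, 0, 3, 0, 0, 0, 1],
    [0, 0, 4, 0, 0, 0, 1],
    [0, 0, 5, 0, 0, 0, 1],
    [0, 0, 8, 0, 0, 0, 1],
    [0, 0, 10, 0, 0, 0, 1],
    [0, 0, 15, 0, 0, 0, 1],
    [0, 0, 20, 0, 0, 0, 1],
    [0, 0, 20, 0, 0, 0, 1],
    [0, 0, 10, 0, 0, 0, 1],
    [0, 0, 0, 0, 0, 0, 1],
  ],
)

```text
clock: 11.85
tool_pos: [0.5814, 0.0186, 0.1405]
eef_rot: [0.805, 0.594, 0.002, 0.001]
contact_force: [-0.1, -0.7, -2.0]
opening: 0.495
finger_force: 45.0
```

```bash
python3 look.py scene s2|head -1; python3 look.py wrist w6|tail -1
python3 - <<'E'
from h import *;import pickle
p,d,c=pickle.load(open("w6.pkl","rb"));P=cloud(c,d)
k=(P[...,2]>.19)&(P[...,2]<.24)&(np.hypot(P[...,0]-.58,P[...,1]-.02)<.03)
q=P[k];print(len(q),np.median(q,0))
p=cv2.imread('pics/s2.png')[120:300,260:440];cv2.imwrite('pics/s2c.png',cv2.resize(p,None,fx=3,fy=3))
E
```

```text
[0.5805 0.0183 0.1393] psi 72.86 [ 0.15  0.74 -0.45  1.76  0.45  0.75 -0.83]
[[0.956, 0.282, 0.087, 0.602], [-0.295, 0.913, 0.282, 0.091], [0.0, -0.295, 0.956, 0.325], [0.0, 0.0, 0.0, 1.0]]
14881 [0.58358813 0.03232767 0.23031931]
```

View pics/s2c.png

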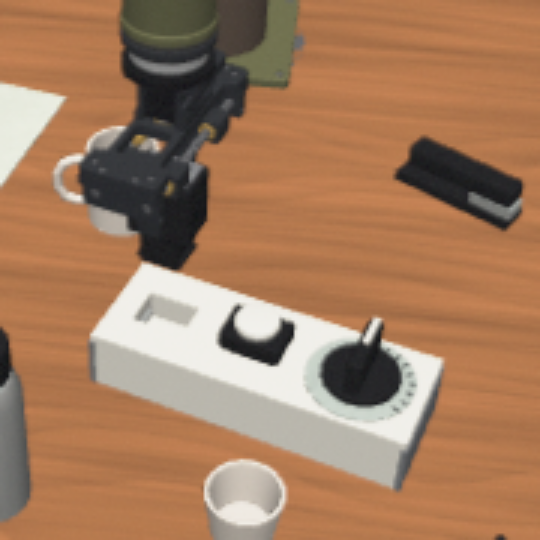

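The scene crop shows the socket at (165,310) empty, the charger held clear above it, the dial bar still at zero (365,350) and the night light seated (255,335). Depth on the charger's top shows it has not slipped in the grip.

step_arm(
  series=[
    [-5, -15, 0, 0, 0, 0.02, 1],
    [-9, -28, 0, 0, 0, 0.035, 1],
    [-11, -34, 0, 0, 0, 0.04, 1],
    [-12, -37, 0, 0, 0, 0.045, 1],
    [-12, -37, 0, 0, 0, 0.045, 1],
    [-12, -37, 0, 0, 0, 0.045, 1],
    [-11, -34, 0, 0, 0, 0.04, 1],
    [-8, -25, 0, 0, 0, 0.03, 1],
    [-4.5, -14.5, 0, 0, 0, 0.016, 1],
    [0, 0, 0, 0, 0, 0, 1],
    [0, 0, 0, 0, 0, 0, 1],
  ],
)

```text
clock: 13.05
tool_pos: [0.4955, -0.2421, 0.138]
eef_rot: [0.701, 0.713, 0.0, -0.001]
contact_force: [-0.1, 0.2, -2.5]
opening: 0.491
finger_force: 45.0
```

```bash
python3 look.py wrist w7|head -1
python3 - <<'E'
from h import *;import pickle
p,d,c=pickle.load(open("w7.pkl","rb"));P=cloud(c,d)
k=(P[...,2]>.21)&(P[...,2]<.24)&(np.hypot(P[...,0]-.496,P[...,1]+.243)<.04)
q=P[k];print(len(q),np.median(q,0))
E
```

```text
[ 0.496  -0.2414  0.1383] psi 91.06 [ 0.71  0.73 -0.58  1.84  0.57  0.75 -0.17]
18276 [ 0.49424035 -0.22963638  0.22891271]
```

View pics/w7.png

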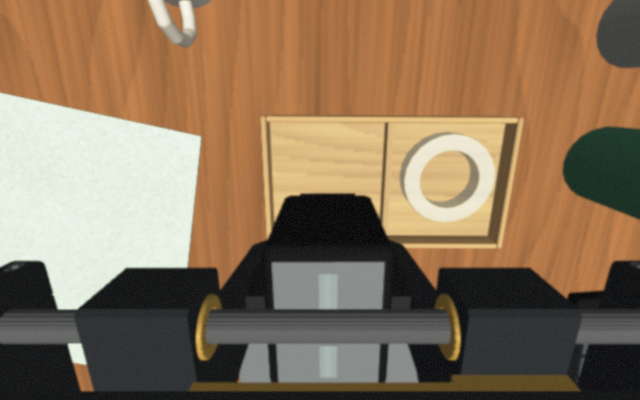

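The wrist view shows the held charger (328,290) lined up with the empty bay, whose left wall is at x≈268 and divider at x≈385 px. Lowering.

step_arm(
  series=[
    [0, 0, -15, 0, 0, 0, 1],
    [0, 0, -25, 0, 0, 0, 1],
    [0, 0, -25, 0, 0, 0, 1],
    [0, 0, -25, 0, 0, 0, 1],
    [0, 0, -15, 0, 0, 0, 1],
    [0, 0, -10, 0, 0, 0, 1],
    [0, 0, -5, 0, 0, 0, 1],
    [0, 0, -3, 0, 0, 0, 1],
    [0, 0, -1, 0, 0, 0, 1],
    [0, 0, 0, 0, 0, 0, 1],
    [0, 0, 0, 0, 0, 0, 1],
  ],
)

```text
clock: 14.2
tool_pos: [0.4961, -0.2433, 0.0153]
eef_rot: [0.701, 0.713, 0.0, 0.001]
contact_force: [-0.6, -0.2, -1.7]
opening: 0.494
finger_force: 45.0
```

step_arm(
  series=[
    [0, 0, -1.5, 0, 0, 0, 1],
    [0, 0, -1.5, 0, 0, 0, 1],
    [0, 0, -1, 0, 0, 0, 1],
    [0, 0, 0, 0, 0, 0, 1],
  ],
)

```text
clock: 14.6
tool_pos: [0.4956, -0.2431, 0.0106]
eef_rot: [0.701, 0.713, -0.0, -0.0]
contact_force: [-0.8, -0.0, -2.4]
opening: 0.493
finger_force: 45.0
```

step_arm(
  series=[
    [0, 0, -0.7, 0, 0, 0, 1],
    [0, 0, -0.7, 0, 0, 0, 1],
    [0, 0, 0, 0, 0, 0, 1],
  ],
)

```text
clock: 14.9
tool_pos: [0.4957, -0.2431, 0.01]
eef_rot: [0.701, 0.713, -0.0, 0.0]
contact_force: [-1.2, 0.3, 4.0]
opening: 0.496
finger_force: 45.0
```

Contact with the floor: the vertical force went from -2.4 to +4 N. I'll release and rise.

step_arm(
  series=[
    [0, 0, 0, 0, 0, 0, 0.4],
    [0, 0, 0, 0, 0, 0, 0.3],
    [0, 0, 0, 0, 0, 0, 0.2],
    [0, 0, 0, 0, 0, 0, 0],
    [0, 0, 0, 0, 0, 0, 0],
    [0, 0, 0, 0, 0, 0, 0],
    [0, 0, 10, 0, 0, 0, 0],
    [0, 0, 25, 0, 0, 0, 0],
    [0, 0, 40, 0, 0, 0, 0],
    [0, 0, 40, 0, 0, 0, 0],
    [0, 0, 40, 0, 0, 0, 0],
    [0, 0, 0, 0, 0, 0, 0],
    [0, 0, 0, 0, 0, 0, 0],
  ],
)

```text
clock: 16.2
tool_pos: [0.496, -0.2435, 0.1656]
eef_rot: [0.701, 0.713, 0.0, 0.001]
contact_force: [-0.1, -0.6, -0.3]
opening: 1.002
finger_force: 0.0
```

```bash
python3 look.py wrist w8|head -1; python3 look.py scene s3|head -1
python3 - <<'E'
from h import *;import pickle
p,d,c=pickle.load(open("w8.pkl","rb"));P=cloud(c,d)
k=(P[...,2]>.08)&(P[...,2]<.12)&(np.hypot(P[...,0]-.496,P[...,1]+.243)<.05)
q=P[k];A=np.c_[q[:,:2],np.ones(len(q))];t=q[q[:,2]>.095]
print(len(q),np.median(t,0),cv2.minAreaRect((t[:,:2]*1000).astype(np.float32)),np.linalg.lstsq(np.c_[t[:,:2],np.ones(len(t))],t[:,2],rcond=None)[0])
p=cv2.imread('pics/s3.png')[130:300,180:440];cv2.imwrite('pics/s3c.png',cv2.resize(p,None,fx=3,fy=3))
E
```

```text
[ 0.4951 -0.2433  0.1644] psi 90.97 [ 0.74  0.7  -0.61  1.81  0.54  0.8  -0.14]
[ 0.4947 -0.2431  0.1636] psi 90.97 [ 0.73  0.7  -0.61  1.82  0.54  0.8  -0.14]
4048 [ 0.49377594 -0.23921027  0.10108626] ((493.8515930175781, -241.59371948242188), (44.08673858642578, 59.00249099731445), 1.0333269834518433) [-0.00131107 -0.0128048   0.09847141]
```

View pics/s3c.png

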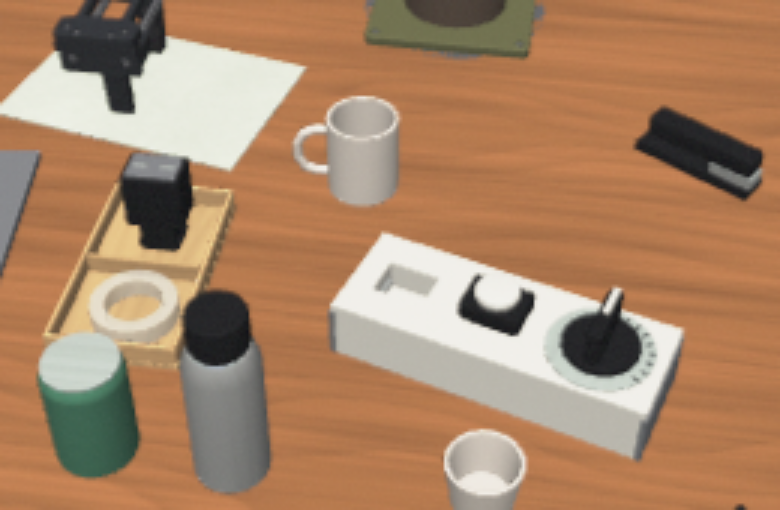

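The scene crop shows the charger upright in the empty bay at (157,200) with its top level at about 0.10 m. The gripper is clear, and the dial, night light and bystanders are in place.

```bash
python3 -c "
from plant import r
print(r.finish_job())"
```

```text
the job is handed in; nothing more can be done
None
```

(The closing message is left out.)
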